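# Complete the pin carrier and hold it up level

### The job

Put the loose steel pin standing in the wooden stand all the way down into the empty tube of the pin carrier while the carrier stands on the bench, and let go of the pin. Then take the carrier by its handle, lift it so that its underside is about 15 cm above the bench, and finish while still holding it there by the handle, steady and level with both pins in it, so that I can wipe the bench beneath. Never let the carrier tip over, and leave the other things on the bench (bearing, jar, V-block and so on) where they are.

Things in the scene. Friction and masses are not known exactly. Their poses are not given: they have to be found in the camera images.
- carrier: loose pin carrier, 0.3 kg: aluminium plate 170 x 56 x 10 mm with two upright steel tubes and a bridge handle between. Origin: centre of the plate's underside; x along its length towards the empty tube, z up. Tubes at x = +65 mm (empty) and -65 mm (holds a pin), from 10 to 65 mm above the underside; bore 23 mm, flared to 28 mm at the mouth, outside 30 mm (35 mm at the mouth), closed below
- carrier_handle (a point): centre of the carrier's handle, a straight black bar 14 mm wide (along the carrier's y) and 14 mm high, 112 mm above the underside of the carrier, running along the carrier's x between two flat posts at x = -35 and +35 mm (64 mm of free bar). The posts are 20 mm wide along y. Axes as the carrier's
- empty_tube_mouth (a point): centre of the mouth of the empty tube, 65 mm above the carrier's underside and 55 mm above the tube's floor. Axes as the carrier's
- filled_tube_mouth (a point): the same point of the tube that already holds a pin
- pin_center (a point): middle of the loose turned steel pin, diameter 20 mm, length 109 mm, about 0.22 kg, standing in the stand's hole, 84 mm of it showing (its centre 64.5 mm above the bench); the pin's own y axis is its long axis and points up. Fully down in the tube its centre is 64.5 mm above the carrier's underside and 54 mm of it stand out of the tube, its top level with the top of the handle
- pin: the same loose pin (origin on its flank, 10 mm off its axis, halfway along)
- pin_seated_center (a point): middle of the equal pin that already stands in the carrier's other tube
- pin_seated: that seated pin (origin on its flank, 10 mm off its axis, halfway along)
- bearing: ball bearing lying flat, 47 mm wide, 14 mm high, a bystander; origin under its centre
- small_jar: upright screw-lid jar, 53 mm wide, 66 mm high, a bystander; origin under its centre
- stand: wooden stand fixed on the bench, 60 x 60 x 35 mm, with an upright hole (diameter 22.5 mm, 25 mm deep) in its middle in which the loose pin stands; origin under its centre
- v_block: ground steel V-block, 42 x 48 x 36 mm, a bystander; origin under its centre

How it is judged:
By the outcome, as a careful person would: the job done as asked, in the order asked, and still so for the second after the job is handed in, while the arm keeps its last pose, push and grip.
It also fails if it takes over 59 s, if anything falls off the work surface, if the arm or the gripper's body presses on something with over 40 N, if the wrist force passes 120 N, or if a joint passes its speed limit or range.

### The arm

A 6-joint arm with a two-finger parallel gripper is mounted at the origin on a cart in front of the work surface, level with it; the furniture and walls round the work are solid. World frame = base frame: x ahead of the robot, y to its left, z up, the work surface at z = 0. Lengths are in m, angles in degrees, forces in N, time in s.
With the tool pointing down it reaches from about 0.3 to 0.825 m from the base axis. Payload 5.4 kg.
Tool frame: the origin (TCP) lies at the very end of the fingers, on their centre line; the grasp point (between the pads) lies 19 mm behind it; z points along the fingers, y is the line along which they close (so a half turn about z gives the same grasp; the last joint's range is limited). The gripper opens to 92 mm and grips with 3 to 60 N. Pads are 20 mm wide; open, the fingers measure 128 mm over their backs; the gripper's body (75 mm by 189 mm) begins 69 mm behind the grasp point.
Start: joints at [57.92, 9.076, 91.501, -0, 79.423, -12.038], TCP at [0.197, 0.54, 0.215] pointing down, gripper open.
Joint ranges: [-166.64, 166.64], [-54.1, 131.32], [10.49, 154.53], [-73.88, 253.88], [9.74, 151.15], [-171.62, 171.62]. Speed limits (degrees/s): [147.25, 147.25, 180, 180, 180, 180].

### API

Orientations are given as [roll, pitch, yaw] about the fixed x, y, z axes, in that order (R = Rz(yaw) Ry(pitch) Rx(roll)).
In Python, from bench import ctrl gives the robot as it stands.
- The arm moves only by the tool carry_out, never from a script. Its argument "rows" is a list of rows, each a list of 5 numbers: the finger opening in mm, from 0 to 91.9, then the shift along the tool's x, y, z in mm, then the turn about the tool's z in rad. A call has 1 to 12 rows; each row shifts and turns the commanded pose from where the row before left it, along the tool's axes as they then stand; what a row does not reach is not made up. A row lasts 1/8 s, in which the tool goes at most 62.5 mm and 10.7 degrees, less where a joint would pass 70% of its speed; a pose out of reach is approached as far as the arm can. A call is refused whole if a number of a shift passes 62.5 or a number of a turn 0.188, either way. A call with a gripper value outside its range is refused whole. The fingers move at their own pace and stop on an object; "squeeze" is the grip in N (left out, the last holds). Time passes only in rows, so rows that do not move let the fingers close. It gives the time, the measured TCP pose, the force, the opening and the grip force at its end, in the units of the state.
- ctrl.observe(): the state, without advancing time (a new reading comes with each control period).
- ctrl.grab_frame(name): name is "side" or "top" or "wrist"; returns the picture (420x560x3 uint8, red, green, blue); there is no depth.
- ctrl.calibration(name): a dict with "fovy" (degrees; the focal length in pixels is half the picture's height over the tangent of half this angle, whatever the lens; pixels are square), "cx", "cy" (the principal point, pixels), "view" (4x4, takes a point from world to camera coordinates); the wrist camera has in their place "tool_from_camera" (4x4, takes a point from camera to tool coordinates, whose origin is the TCP and whose axes are the flange's). Camera axes: x right, y up, looking along -z (the intrinsics and any distortion apply to the point x, -y, -z); pixel columns grow to the right and rows downward; lengths in m; the calibration is good to about 2 mm. A picture is of the moment at which its call begins: read the wrist's pose just before it. calibration takes no time and is no camera call.
- ctrl.hand_in(): hands the job in; it is judged then, once.
The state is a dict: "clock": time; "qpos": joint angles; "qvel": joint speeds; "joint_torque": joint torques, N m; "tool_pos": TCP position; "tcp_rot": TCP orientation; "wrist_force": force on the tool from outside, world axes, zero at the start; "torque": the same for the moment, N m; "finger_gap": finger opening in m; "gripper_force": force on a finger pad.
Only numpy, scipy, OpenCV 4.12 (cv2) and the standard library are available. Lean on these libraries where they do the work, as an engineer would, in place of code of your own. Each camera call takes 0.05 s, during which the arm holds its last target. There are 200 camera calls.

## Working session

There is one attempt and no reset: what is moved stays moved. The work goes in short steps, Python scripts to look and compute and a tool call to move; the robot and the scene stay as the last step left them, time stands still between calls to the robot, and variables do not carry over. Pictures are saved under pics/ and viewed, at most 10 in all, crops included, and the job is handed in when it is done.

Besides the shell and the picture viewer there is one more tool, called after "Call:" by a JSON object that holds its "api" and its "payload", one argument or row to a line. carry_out: Moves the arm, as the interface text tells. Its arguments: {"type":"object","properties":{"rows":{"type":"array","items":{"type":"array","items":{"type":"number"}}},"squeeze":{"type":"number"}},"required":["rows"]}

```bash
mkdir -p pics; ls
python3 - <<'E'
from bench import ctrl
import cv2,numpy as np
s=ctrl.observe();print(s)
for n in ("side","top","wrist"):
    im=ctrl.grab_frame(n);cv2.imwrite(f"pics/{n}0.png",im[:,:,::-1])
    c=ctrl.calibration(n);print(n,{k:np.round(v,4).tolist() for k,v in c.items() if not isinstance(v,str)})
E
```

```text
pics
{'clock': 0.0, 'qpos': array([ 5.79222428e+01,  9.11350179e+00,  9.15724892e+01, -1.21710931e-03,
        7.94235006e+01, -1.20394076e+01]), 'qvel': array([-0.05231617, -0.10046513,  0.01559741,  0.0154957 ,  0.0196509 ,
        0.06459501]), 'joint_torque': array([ 4.13710140e-04, -3.85576594e+01, -3.22105157e+01,  7.01681944e-02,
        3.78756307e-02, -2.00587074e-04]), 'tool_pos': array([0.19671834, 0.5396246 , 0.21360783]), 'tcp_rot': array([-1.79892667e+02, -2.16685280e-02,  1.59961855e+02]), 'wrist_force': array([0.29100571, 0.45780514, 0.30118931]), 'torque': array([0.01317765, 0.01593441, 0.06493711]), 'gripper_force': 0.0, 'finger_gap': 0.09200658073955495}
side {'fovy': 46.8148, 'cx': 273.6672, 'cy': 208.784, 'view': [[0.8903, 0.4552, 0.0091, -0.5772], [-0.3767, 0.7253, 0.5763, 0.0658], [0.2557, -0.5165, 0.8172, -1.2343], [0.0, 0.0, 0.0, 1.0]]}
top {'fovy': 56.8661, 'cx': 276.1597, 'cy': 208.5185, 'view': [[-0.0281, -0.9992, -0.0283, 0.1545], [0.988, -0.0321, 0.1511, -0.5867], [-0.1518, -0.0237, 0.9881, -0.8369], [0.0, 0.0, 0.0, 1.0]]}
wrist {'fovy': 65.7142, 'cx': 274.3359, 'cy': 207.4312, 'tool_from_camera': [[-0.0014, 0.9549, 0.2969, 0.084], [1.0, 0.0012, 0.0006, 0.001], [0.0002, 0.2969, -0.9549, -0.1706], [0.0, 0.0, 0.0, 1.0]]}
```

View pics/top0.png

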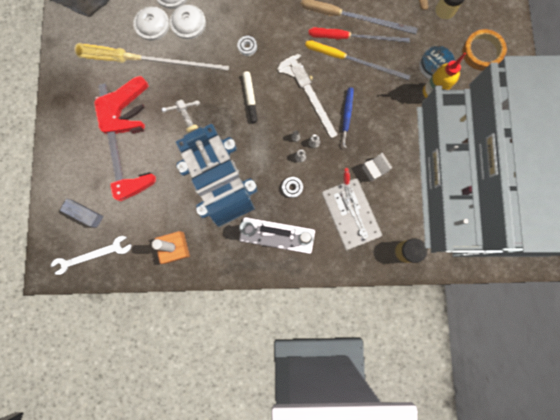

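View pics/side0.png

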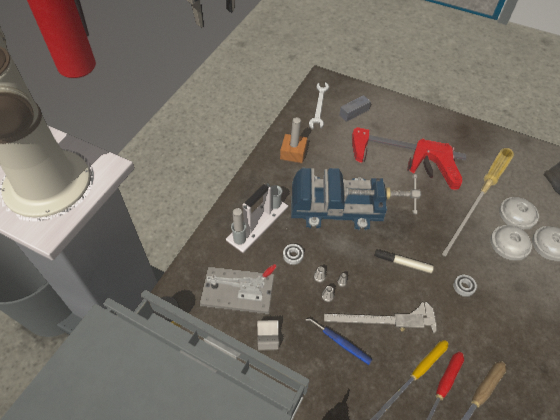

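```bash
cat > h.py <<'E'
import numpy as np,cv2
from bench import ctrl
from scipy.spatial.transform import Rotation as R
def tool():
    s=ctrl.observe();T=np.eye(4);T[:3,:3]=R.from_euler('xyz',s['tcp_rot'],degrees=True).as_matrix();T[:3,3]=s['tool_pos'];return T
def cam(n,T=None):
    c=ctrl.calibration(n);f=210/np.tan(np.radians(c['fovy']/2))
    V=np.linalg.inv((tool() if T is None else T)@c['tool_from_camera']) if n=='wrist' else np.array(c['view'])
    return V,f,c['cx'],c['cy']
def ray(C,u,v):
    V,f,cx,cy=C;W=np.linalg.inv(V);d=W[:3,:3]@np.array([(u-cx)/f,-(v-cy)/f,-1]);return W[:3,3],d/np.linalg.norm(d)
def onz(C,u,v,z):
    o,d=ray(C,u,v);return o+d*(z-o[2])/d[2]
def proj(C,p):
    V,f,cx,cy=C;q=V[:3,:3]@np.array(p)+V[:3,3];return cx-f*q[0]/q[2],cy+f*q[1]/q[2]
E
python3 - <<'E'
import cv2,numpy as np
from h import *
t=cv2.imread('pics/top0.png');s=cv2.imread('pics/side0.png')
a=cv2.resize(t[205:275,140:330],None,fx=4,fy=4,interpolation=2)
b=cv2.resize(s[110:260,210:330],None,fx=2,fy=2,interpolation=2)
b=cv2.resize(s[110:250,215:315],None,fx=2.2,fy=2.2,interpolation=2)
o=np.zeros((600,780,3),np.uint8);o[:280,:760]=a;o[285:285+b.shape[0],:b.shape[1]]=b
cv2.imwrite('pics/c0.png',o)
E
```

```text
(no output)
```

View pics/c0.png

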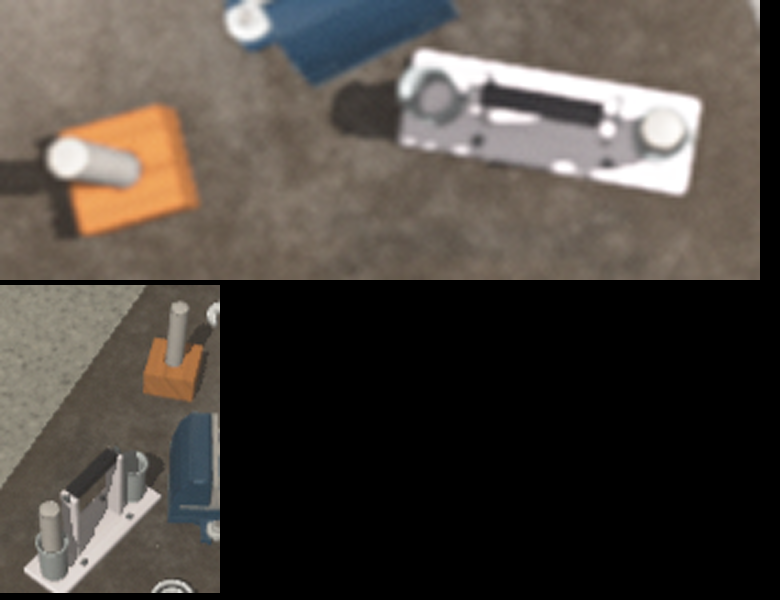

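Run:
```python
from h import *
C=cam('top')
for n,u,v,z in [('pintop',157,244.7,.119),('pinbase',140+118/4,205+168/4,.035),('empty',248.5,228.5,.065),('seatedtop',305.2,237.7,.119),('handle',275.7,230.6,.119),('h1',140+484/4,205+95/4,.119),('h2',140+602/4,205+110/4,.119),('stand',140+128/4,205+172/4,.035)]:
    print(n,onz(C,u,v,z).round(4))
S=cam('side')
for n,x,y,z in [('pintop',178,307,.119),('seatedtop',51,510,.119),('empty',133,460,.065)]:
    print(n,onz(S,215+x/2.2,110+(y-285)/2.2,z).round(4))
```

```text
pintop [0.512  0.3847 0.119 ]
pinbase [0.5117 0.3839 0.035 ]
empty [0.5455 0.1988 0.065 ]
seatedtop [0.5173 0.0768 0.119 ]
handle [0.5338 0.1372 0.119 ]
h1 [0.5386 0.1676 0.119 ]
h2 [0.5289 0.1067 0.119 ]
stand [0.5092 0.3781 0.035 ]
pintop [0.5124 0.3848 0.119 ]
seatedtop [0.5227 0.0758 0.119 ]
empty [0.5477 0.2048 0.065 ]
```

Call:
{"api": "carry_out", "payload": {
  "rows": [
    [91.9,-20,-2,0,0],
    [91.9,-41,-4.5,0,0],
    [91.9,-41,-4.5,0,0],
    [91.9,-41,-4.5,0,0],
    [91.9,-41,-4.5,0,0],
    [91.9,-41,-4.5,0,0],
    [91.9,-41,-4.5,0,0],
    [91.9,-41,-4.5,0,0],
    [91.9,-41,-4.5,0,0],
    [91.9,0,0,0,0]
  ]
}}

```text
clock: 1.4
tool_pos: [0.5138, 0.3823, 0.2141]
tcp_rot: [-180.0, 0.0, 159.7]
wrist_force: [0.1, -0.6, -0.3]
finger_gap: 0.0918
gripper_force: 0.0
```

Call:
{"api": "carry_out", "payload": {
  "rows": [
    [70,0,0,0,0.1],
    [70,0,0,0,0.18],
    [70,0,0,0,0.18],
    [70,0,0,0,0.18],
    [70,0,0,0,0.18],
    [70,0,0,0,0.18],
    [70,0,0,0,0.18],
    [70,0,0,0,0.18],
    [70,0,0,0,0.05],
    [70,0,0,0,0],
    [70,0,0,0,0]
  ]
}}

```text
clock: 2.78
tool_pos: [0.5107, 0.3851, 0.2146]
tcp_rot: [-180.0, 0.0, 79.2]
wrist_force: [0.3, 0.2, 0.2]
finger_gap: 0.0699
gripper_force: 0.0
```

Run:
```python
from h import *
T=tool();im=ctrl.grab_frame('wrist');cv2.imwrite('pics/w1.png',im[:,:,::-1])
s=ctrl.observe();print(s['qpos'],s['tool_pos'],s['tcp_rot'],s['finger_gap'],s['clock']);C=cam('wrist',T);np.save('T1.npy',T)
print(proj(C,(.512,.385,.119)),proj(C,(.512,.385,.035)))
```

```text
[2.62175478e+01 1.85715006e+01 8.02710251e+01 1.46370546e-03
 8.11683066e+01 3.69935992e+01] [0.5107453  0.38517067 0.21458988] [-1.79990478e+02  5.36289838e-03  7.92237242e+01] 0.07019558092098548 2.825
(np.float64(275.4400798965196), np.float64(210.10280626508165)) (np.float64(275.11337260967247), np.float64(187.01385418239468))
```

View pics/w1.png

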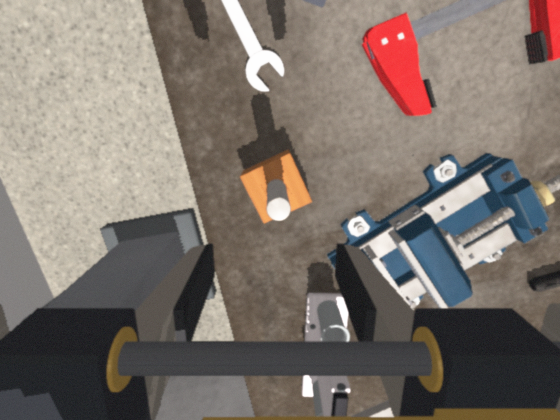

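Run:
```python
from h import *
T=np.load('T1.npy');C=cam('wrist',T);im=cv2.imread('pics/w1.png')
p=onz(C,279,208.7,.119);print(p,(np.linalg.inv(T)@[*p,1]))
# empty mouth rim rough, carrier edges
e=onz(C,335,337,.065);print(e)
for u,v in [(308,293),(347,294)]: print(onz(C,u,v,.01))
```

```text
[0.51523636 0.3856655  0.119     ] [0.0013753  0.00440109 0.09557827 1.        ]
[0.5484975  0.20088761 0.065     ]
[0.52659818 0.23023279 0.01      ]
[0.57680866 0.21905259 0.01      ]
```

Call:
{"api": "carry_out", "payload": {
  "rows": [
    [70,1,3.5,10,0],
    [70,0,0,30,0],
    [70,0,0,35,0],
    [70,0,0,30,0],
    [70,0,0,21,0],
    [70,0,0,10,0],
    [70,0,0,0,0],
    [40,0,0,0,0],
    [30,0,0,0,0]
  ],
  "squeeze": 25
}}

```text
clock: 3.95
tool_pos: [0.5154, 0.3859, 0.0799]
tcp_rot: [179.9, -0.1, 79.2]
wrist_force: [0.7, 0.1, -0.3]
finger_gap: 0.0521
gripper_force: 0.0
```

Call:
{"api": "carry_out", "payload": {
  "rows": [
    [24,0,0,0,0],
    [20,0,0,0,0],
    [15,0,0,0,0],
    [10,0,0,0,0],
    [10,0,0,0,0],
    [10,0,0,0,0]
  ]
}}

```text
clock: 4.7
tool_pos: [0.5142, 0.3856, 0.0786]
tcp_rot: [-179.9, 0.0, 79.2]
wrist_force: [-3.1, -0.3, 1.8]
finger_gap: 0.0201
gripper_force: 24.9
```

Call:
{"api": "carry_out", "payload": {
  "rows": [
    [10,0,0,-5,0],
    [10,0,0,-15,0],
    [10,0,0,-25,0],
    [10,0,0,-30,0],
    [10,0,0,-30,0],
    [10,0,0,-15,0],
    [10,-30,3,0,0],
    [10,-40,4,0,0],
    [10,-40,4,0,0],
    [10,-40,4,0,0],
    [10,-25,2,0,0],
    [10,0,0,0,0]
  ]
}}

```text
clock: 6.2
tool_pos: [0.4984, 0.2091, 0.1986]
tcp_rot: [-180.0, 0.0, 79.0]
wrist_force: [0.5, 0.6, -2.1]
finger_gap: 0.0201
gripper_force: 25.0
```

Call:
{"api": "carry_out", "payload": {
  "rows": [
    [10,0,0,0,0],
    [10,0,0,0,0],
    [10,0,0,0,0]
  ]
}}

```text
clock: 6.58
tool_pos: [0.4984, 0.2111, 0.1985]
tcp_rot: [-180.0, 0.0, 79.2]
wrist_force: [-0.1, -0.0, -2.5]
finger_gap: 0.0203
gripper_force: 25.0
```

Run:
```python
from h import *
T=tool();im=ctrl.grab_frame('wrist');cv2.imwrite('pics/w2.png',im[:,:,::-1])
s=ctrl.observe();print(s['qpos'],s['tool_pos'],s['tcp_rot'],s['finger_gap'],s['clock']);C=cam('wrist',T);np.save('T2.npy',T)
print(proj(C,(.547,.2,.065)),'pin bottom',proj(C,(T@[0,0,.069,1])[:3]))
```

```text
[1.01464614e+01 4.79452926e+00 9.80300898e+01 3.30576464e-03
 7.71812853e+01 2.09231482e+01] [0.49836621 0.21101291 0.19852147] [-1.79993334e+02 -9.02199551e-04  7.92225795e+01] 0.02023176776496536 6.625
(np.float64(325.16536065929773), np.float64(200.0735211259176)) pin bottom (np.float64(273.8711177437215), np.float64(220.58644181182163))
```

View pics/w2.png

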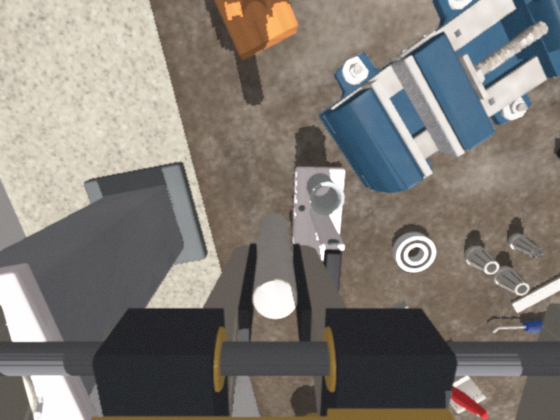

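Run:
```python
import cv2
im=cv2.imread('pics/w2.png')
cv2.imwrite('pics/c2.png',cv2.resize(im[160:280,250:370],None,fx=5,fy=5,interpolation=2))
```

```text
(no output)
```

View pics/c2.png

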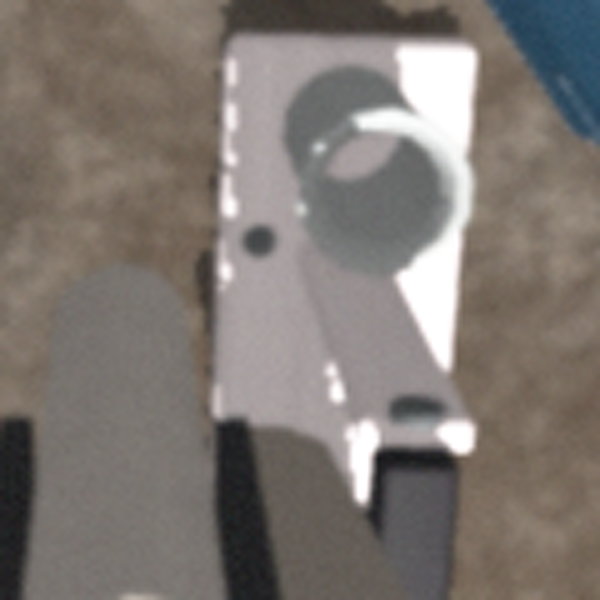

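Run:
```python
from h import *
T=np.load('T2.npy');C=cam('wrist',T)
P=lambda x,y,z:np.round(proj(C,(T@[x,y,z,1])[:3]),1)
for x in(0,-.004,-.006):
  print(x,'bot edge',P(x+.01,0,.069),'sides',P(x,-.01,.069),P(x,.01,.069),'top c',P(x,0,-.04),P(x+.01,0,-.04),P(x-.01,0,-.04))
im=cv2.imread('pics/w2.png')
m=(im.min(2)>200).astype('uint8');m[:270]=0;m[330:]=0;m[:,:240]=0;m[:,310:]=0
n,l,st,c=cv2.connectedComponentsWithStats(m);i=1+st[1:,4].argmax();print(st[i],c[i])
e=onz(C,327.2,198.2,.065);print('mouth',e,np.linalg.inv(T)@[*e,1])
for u,v in [(296,168),(344.5,169),(293.5,242),]:print('plate',onz(C,u,v,.01))
```

```text
0 bot edge [273.8 208.4] sides [261.1 220.6] [286.7 220.6] top c [273.9 299.7] [273.8 280.4] [273.9 318.2]
-0.004 bot edge [273.9 213.3] sides [261.1 225.4] [286.6 225.4] top c [273.9 307.2] [273.8 288.2] [273.9 325.5]
-0.006 bot edge [273.9 215.7] sides [261.2 227.8] [286.6 227.8] top c [273.9 310.9] [273.8 292.1] [273.9 329. ]
[ 254  280   41   39 1236] [274.01941748 299.3907767 ]
mouth [0.54921004 0.20150115 0.065     ] [6.17009607e-05 5.17653545e-02 1.33499242e-01 1.00000000e+00]
plate [0.52626703 0.22584114 0.01      ]
plate [0.57922102 0.21453637 0.01      ]
plate [0.50825837 0.13838864 0.01      ]
```

Call:
{"api": "carry_out", "payload": {
  "rows": [
    [10,1.5,15,0,0],
    [10,0,25,0,0],
    [10,0,12,0,0],
    [10,0,0,15,0],
    [10,0,0,25,0],
    [10,0,0,15,0],
    [10,0,0,4,0],
    [10,0,0,0,0],
    [10,0,0,0,0],
    [10,0,0,0,0]
  ]
}}

```text
clock: 7.88
tool_pos: [0.5503, 0.2023, 0.1405]
tcp_rot: [179.9, -0.0, 79.2]
wrist_force: [0.3, 0.0, -2.4]
finger_gap: 0.0202
gripper_force: 25.0
```

Run:
```python
from h import *
T=tool();im=ctrl.grab_frame('wrist')[:,:,::-1];s=ctrl.grab_frame('side')[:,:,::-1];np.save('T3.npy',T)
print(T[:3,3])
o=np.zeros((600,800,3),np.uint8);o[:,:400]=cv2.resize(im[130:280,225:325],(400,600),interpolation=2)
S=cam('side');u,v=map(int,proj(S,(T@[0,0,.03,1])[:3]));print(u,v)
o[:,400:]=cv2.resize(s[v-75:v+75,u-50:u+50],(400,600),interpolation=2);cv2.imwrite('pics/c3.png',o)
C=cam('wrist',T);print('mouth pred',proj(C,(.5492,.2015,.065)))
```

```text
[0.55032127 0.20225301 0.14047329]
276 178
mouth pred (np.float64(272.5355443011095), np.float64(219.04798185219224))
```

View pics/c3.png

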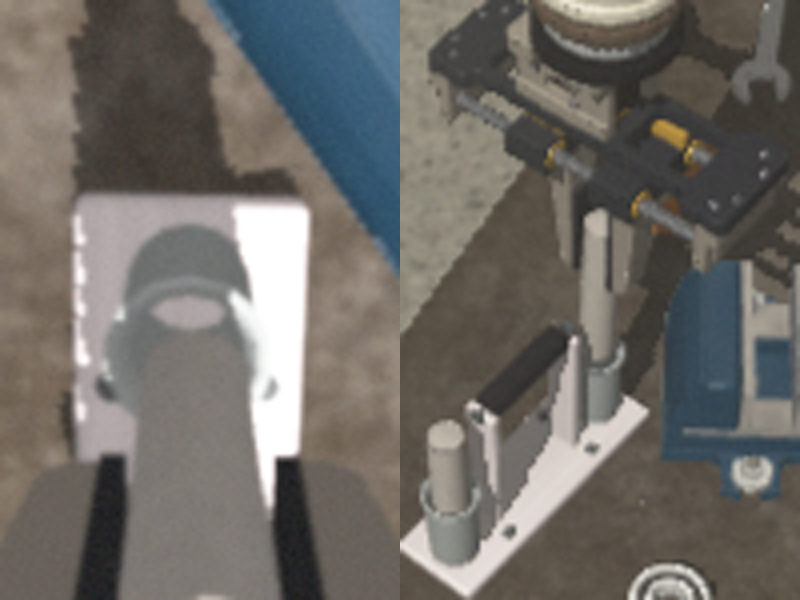

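Call:
{"api": "carry_out", "payload": {
  "rows": [
    [10,2,-0.6,0,0],
    [10,0,0,0,0],
    [10,0,0,5,0],
    [10,0,0,5,0],
    [10,0,0,5,0],
    [10,0,0,5,0],
    [10,0,0,0,0],
    [10,0,0,0,0]
  ]
}}

```text
clock: 8.98
tool_pos: [0.5497, 0.2042, 0.1197]
tcp_rot: [180.0, -0.0, 79.2]
wrist_force: [-0.4, -0.5, -2.2]
finger_gap: 0.0204
gripper_force: 25.0
```

Call:
{"api": "carry_out", "payload": {
  "rows": [
    [10,-0.5,0,4,0],
    [10,-0.5,0,4,0],
    [10,-0.5,0,4,0],
    [10,0,0,4,0],
    [10,0,0,0,0],
    [10,0,0,0,0]
  ]
}}

```text
clock: 9.72
tool_pos: [0.5491, 0.2029, 0.1034]
tcp_rot: [-180.0, -0.0, 79.2]
wrist_force: [0.2, 1.8, -2.8]
finger_gap: 0.0201
gripper_force: 25.0
```

Call:
{"api": "carry_out", "payload": {
  "rows": [
    [10,0.5,0,4,0],
    [10,0,0,4,0],
    [10,0,0,4,0],
    [10,0,0,4,0],
    [10,0,0,3,0],
    [10,0,0,0,0],
    [10,0,0,0,0]
  ]
}}

```text
clock: 10.6
tool_pos: [0.5492, 0.2032, 0.0845]
tcp_rot: [-180.0, 0.0, 79.2]
wrist_force: [0.3, 1.1, -2.9]
finger_gap: 0.0202
gripper_force: 25.0
```

Call:
{"api": "carry_out", "payload": {
  "rows": [
    [10,0,0,2,0],
    [10,0,0,2,0],
    [10,0,0,1,0],
    [10,0,0,0.5,0],
    [10,0,0,0,0],
    [10,0,0,0,0]
  ]
}}

```text
clock: 11.35
tool_pos: [0.5494, 0.2032, 0.0791]
tcp_rot: [-180.0, 0.0, 79.2]
wrist_force: [-0.2, 1.5, -2.8]
finger_gap: 0.0203
gripper_force: 25.0
```

Call:
{"api": "carry_out", "payload": {
  "rows": [
    [10,0,0,1,0],
    [10,0,0,0,0],
    [10,0,0,0,0]
  ]
}}

```text
clock: 11.72
tool_pos: [0.5496, 0.2033, 0.0786]
tcp_rot: [180.0, -0.0, 79.2]
wrist_force: [-1.5, 0.7, 4.6]
finger_gap: 0.02
gripper_force: 25.0
```

Call:
{"api": "carry_out", "payload": {
  "rows": [
    [22,0,0,0,0],
    [26,0,0,0,0],
    [30,0,0,0,0],
    [34,0,0,0,0],
    [34,0,0,0,0],
    [34,0,0,0,0]
  ]
}}

```text
clock: 12.48
tool_pos: [0.5494, 0.2033, 0.0781]
tcp_rot: [-180.0, 0.0, 79.2]
wrist_force: [-0.8, -0.5, 0.5]
finger_gap: 0.034
gripper_force: 0.0
```

Call:
{"api": "carry_out", "payload": {
  "rows": [
    [34,0,0,-10,0],
    [34,0,0,-25,0],
    [34,0,0,-35,0],
    [34,0,0,-35,0],
    [50,0,0,-15,0],
    [60,-20,0,0,0],
    [60,-30,0,0,0],
    [60,-15,0,0,0],
    [60,0,0,0,0],
    [60,0,0,0,0],
    [60,0,0,0,0]
  ]
}}

```text
clock: 13.85
tool_pos: [0.5371, 0.14, 0.1979]
tcp_rot: [-180.0, -0.0, 79.2]
wrist_force: [0.1, 0.4, -0.6]
finger_gap: 0.0602
gripper_force: 0.0
```

Run:
```python
from h import *
T=tool();im=ctrl.grab_frame('wrist');cv2.imwrite('pics/w4.png',im[:,:,::-1]);np.save('T4.npy',T)
print(T[:3,3]);C=cam('wrist',T);print('handle pred',proj(C,(.537,.138,.119)))
```

```text
[0.5371478  0.14001282 0.19793198]
handle pred (np.float64(274.18346956545525), np.float64(218.8358325257424))
```

View pics/w4.png

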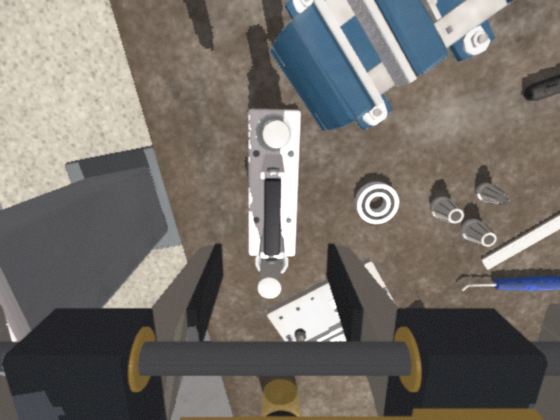

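Run:
```python
from h import *
T=np.load('T4.npy');C=cam('wrist',T);im=cv2.imread('pics/w4.png')
m=((im.min(2)>195)).astype('uint8')
def blob(u,v,r=17):
    M=np.zeros_like(m);cv2.circle(M,(u,v),r,1,-1);mm=cv2.moments(m*M,True);return mm['m10']/mm['m00'],mm['m01']/mm['m00'],mm['m00']
d=((im.max(2)<60)).astype('uint8');d[:170]=0;d[262:]=0;d[:,:258]=0;d[:,288:]=0
n,l,st,c=cv2.connectedComponentsWithStats(d);i=1+st[1:,4].argmax();print(st[i],c[i])
I=np.linalg.inv(T)
pts={}
for k,(u,v) in dict(loose=(274.5,134),seated=(269.5,287),bar=c[i]).items():
    p=onz(C,u,v,.119);pts[k]=p;print(k,p.round(4),(I@[*p,1]).round(4)[:3])
a=pts['loose'];b=pts['seated'];print(np.linalg.norm(a-b),np.degrees(np.arctan2(*(a-b)[1::-1])),(a+b)/2)
```

```text
[265 179  15  10  56] [270.76785714 180.94642857]
loose [0.5499 0.2042 0.119 ] [0.0654 0.0006 0.0789]
seated [0.5212 0.0772 0.119 ] [-0.0647 -0.0039  0.0789]
bar [0.5403 0.1694 0.119 ] [ 0.0294 -0.0024  0.0789]
0.13020401805067577 77.23435353061161 [0.5355615  0.14067341 0.119     ]
```

Call:
{"api": "carry_out", "payload": {
  "rows": [
    [60,0.3,-1.7,0,0.035],
    [60,0,0,15,0],
    [60,0,0,30,0],
    [60,0,0,30,0],
    [60,0,0,20,0],
    [60,0,0,10,0],
    [60,0,0,0,0],
    [50,0,0,0,0],
    [40,0,0,0,0],
    [30,0,0,0,0],
    [24,0,0,0,0],
    [20,0,0,0,0]
  ],
  "squeeze": 50
}}

```text
clock: 15.4
tool_pos: [0.5356, 0.14, 0.0932]
tcp_rot: [180.0, -0.0, 77.2]
wrist_force: [-0.0, -0.5, -0.5]
finger_gap: 0.0205
gripper_force: 0.0
```

Call:
{"api": "carry_out", "payload": {
  "rows": [
    [17,0,0,0,0],
    [14,0,0,0,0],
    [8,0,0,0,0],
    [5,0,0,0,0],
    [5,0,0,0,0],
    [5,0,0,0,0],
    [5,0,0,0,0]
  ]
}}

```text
clock: 16.27
tool_pos: [0.5354, 0.1401, 0.0931]
tcp_rot: [-180.0, 0.0, 77.2]
wrist_force: [-2.3, -0.1, 1.6]
finger_gap: 0.0135
gripper_force: 50.0
```

Call:
{"api": "carry_out", "payload": {
  "rows": [
    [5,0,0,-3,0],
    [5,0,0,-6,0],
    [5,0,0,-10,0],
    [5,0,0,-15,0],
    [5,0,0,-20,0],
    [5,0,0,-20,0],
    [5,0,0,-20,0],
    [5,0,0,-20,0],
    [5,0,0,-18,0],
    [5,0,0,-12,0],
    [5,0,0,-6,0],
    [5,0,0,0,0]
  ],
  "squeeze": 60
}}

```text
clock: 17.77
tool_pos: [0.5356, 0.14, 0.2432]
tcp_rot: [180.0, -0.0, 77.2]
wrist_force: [0.3, -1.1, -7.5]
finger_gap: 0.0133
gripper_force: 60.0
```

Call:
{"api": "carry_out", "payload": {
  "rows": [
    [5,0,0,0,0],
    [5,0,0,0,0],
    [5,0,0,0,0],
    [5,0,0,0,0],
    [5,0,0,0,0],
    [5,0,0,0,0],
    [5,0,0,0,0],
    [5,0,0,0,0]
  ]
}}

```text
clock: 18.77
tool_pos: [0.5356, 0.14, 0.2431]
tcp_rot: [180.0, 0.0, 77.2]
wrist_force: [0.3, 0.0, -7.8]
finger_gap: 0.0137
gripper_force: 60.0
```

Run:
```python
from h import *
im=ctrl.grab_frame('side');T=tool();o=im[:,:,::-1]
cv2.imwrite('pics/s5.png',cv2.resize(o[60:285,150:450],(800,600),interpolation=2))
s=ctrl.observe();print(s['tool_pos'],s['tcp_rot'],s['wrist_force'],s['torque'])
```

```text
[0.53556227 0.14000231 0.24312463] [ 1.79996302e+02 -8.84971826e-04  7.71660467e+01] [ 0.12463342 -0.68112729 -7.55300196] [-0.04794165  0.10372573 -0.01054613]
```

View pics/s5.png

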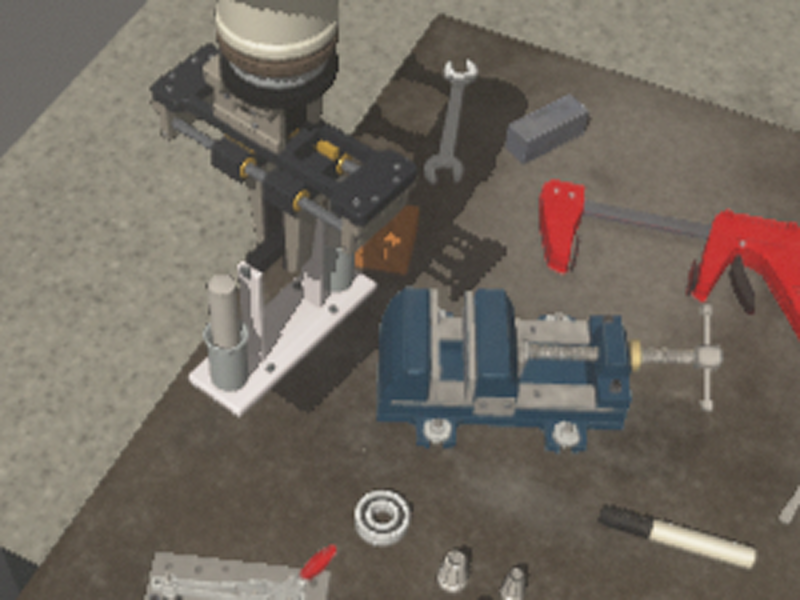

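Run:
```python
from h import *
S=cam('side');a=np.radians(77.2);T=tool()
for x,y in[(-.085,-.028),(.085,-.028),(-.085,.028)]:
  u,v=proj(S,(T[0,3]+x*np.cos(a)-y*np.sin(a),T[1,3]+x*np.sin(a)+y*np.cos(a),.16))
  print(round((u-150)*8/3),round((v-60)*8/3))
```

```text
241 410
379 280
188 372
```

```bash
python3 -c "
from bench import ctrl
print(ctrl.hand_in())"
```

```text
the job is handed in; nothing more can be done
None
```

The loose pin is seated in the empty tube, and the arm is holding the carrier level by its handle about 15 cm above the bench with both pins in it; I've handed the job in at about 19 s on the clock.

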